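# Clamp the wide housing in the trimming nest

## Robot

A 6-joint arm with a two-finger parallel gripper is mounted at the origin on a cart in front of the work surface, level with it; the furniture and walls round the work are solid. World frame = base frame: x ahead of the robot, y to its left, z up, the work surface at z = 0. Lengths are in mm, angles in rad, forces in N, time in s.
With the tool pointing down it reaches from about 250 to 775 mm from the base axis. Payload 4 kg.
Tool frame: the origin (TCP) lies midway between the tips of the shut fingers; the grasp point (between the pads) lies 19 mm behind it; z points along the fingers, y is the direction in which the jaws open and shut (so a half turn about z gives the same grasp; the last joint's range is limited). The gripper opens to 94 mm and grips with 3 to 60 N. Pads are 16 mm wide; open, the fingers measure 119 mm over their backs; the gripper's body (75 mm by 177 mm) begins 78 mm behind the grasp point.
Start: joints at [1.122, 0.087, 1.371, -0, 1.684, -0.103], TCP at [186.433, 517.458, 205.506] pointing down, gripper open.
Joint ranges: [-3.1, 3.1], [-0.76, 2.03], [0.27, 2.55], [-1.08, 4.22], [0.17, 2.65], [-2.57, 2.57]. Speed limits (rad/s): [2.79, 2.79, 3.14, 3.14, 3.14, 3.14].

## Interface

Orientations are given as a unit quaternion [x, y, z, w].
In Python, from bench import env, get_image, calibration, nets gives the robot as it stands.
- The arm moves only by the shell command python3 -m crank 'ROWS' [FORCE]. ROWS is JSON, one flat list of numbers, 7 for each row, row after row: the turn, a rotation vector about the tool's x, y, z in degrees, then the shift along the tool's x, y, z in m, then the closure in counts, from 0 (fully open) to 255 (shut). In form: [wx, wy, wz, dx, dy, dz, claw, wx, wy, wz, dx, dy, dz, claw, ...]. A call has 1 to 12 rows; each row is the pose to reach, as a shift and turn from the pose commanded when the call began, along the tool's axes at that moment; what a row does not reach only later rows make up. A row lasts 1/12 s, in which the tool goes at most 41.7 mm and 7.16 degrees, less where a joint would pass 70% of its speed; a pose out of reach is approached as far as the arm can. A call with a gripper value outside its range is refused whole. The fingers move at their own pace and stop on an object; FORCE is the grip in N (left out, the last holds). Time passes only in rows, so rows that repeat a pose let the fingers close. It gives the time, the measured TCP pose, the force and the opening at its end, in the units of the state.
- env.observe(): the state, without advancing time (a new reading comes with each control period).
- get_image(name): name is "scene" or "top"; returns the picture (400x640x3 uint8, red, green, blue); there is no depth.
- calibration(name): a dict with "vertical_fov" (degrees; the focal length in pixels is half the picture's height over the tangent of half this angle, whatever the lens; pixels are square), "cx", "cy" (the principal point, pixels), "k1" (the pictures are not rectified: a ray, as slopes to the right and down, at radius r is drawn at 1 + k1 r^2 times it, then the intrinsics apply), "position" and "rotation" of the camera in the world. Camera axes: x right, y up, looking along -z (the intrinsics and any distortion apply to the point x, -y, -z); pixel columns grow to the right and rows downward; lengths in mm; the calibration is good to about 2 mm. A picture is of the moment at which its call begins. calibration takes no time and is no camera call.
- env.finish_job(): hands the job in, once; it reports no verdict.
Trained networks look in the newest picture that a camera, given by its name, has taken for a name from the list of things; names that differ only in an ending like _2 or _b are one class to them, and where a whole thing is asked for, a point or a joint stands for the part that bears it (a point fixed in the world has none). Each returns a list of dicts, best first, with "p" (0 to 1); they miss things now and then, are a little off and sometimes report something else, mostly with a low value. They report only what shows in the picture. A call takes as long as a camera call. They do not tell look-alikes from the thing itself.
- nets.recognise(camera, name): "extent" ([left, top, right, bottom] in pixels, round what is visible of it).
The state is a dict: "time": time; "joints": joint angles; "joint_velocities": joint speeds; "tau": joint torques, N m; "ee_pos": TCP position; "tcp_rot": TCP orientation; "wrist_force": force on the tool from outside, world axes, zero at the start; "wrist_torque": the same for the moment, N m; "grip_width": finger opening in mm.
Only numpy, scipy, OpenCV 4.12 (cv2) and the standard library are available. Lean on these libraries where they do the work, as an engineer would, in place of code of your own. Each camera call takes 0.05 s, during which the arm holds its last target. There are 200 camera calls.

## Task

Lift the wide two-legged housing out of the grey box, leaving the square ones standing in the box, and seat it flat and right way round on the floor of the empty aluminium trimming nest. Then bring the red clamp lever all the way down so that the clamp holds the housing.

Things in the scene. Friction and masses are not known exactly. Their poses are not given: they have to be found in the camera images.
- wide_housing: Black moulded housing, bridge-shaped, 29 x 53 x 51 mm (its x, y, z), standing in the box on two legs. Origin: centre of its underside, z up. Between the legs it is open to its -x side. Its cap, 24.5 (x) x 42.5 (y) mm, reaches from 35 to 51 mm height; below 34 mm the legs are 28 x 52 mm. Grasp the cap across x.
- square_1: Black moulded housing, nearly square, 33 x 34 x 52 mm, standing in the box. Origin: centre of its underside. To be left there.
- square_2: Another square housing, the same as square_1. To be left there.
- square_3: Another square housing, the same as square_1. To be left there.
- box: Loose open grey plastic box, 172 x 160 x 70 mm (its x, y, z), walls and floor 4 mm. Origin: centre of its underside, z up. The four housings stand on its floor about 38 mm (x) and 33 mm (y) from its middle.
- trim_nest: Trimming fixture, fixed to the bench: white board 104 x 250 mm, aluminium nest at its -y end, steel toggle clamp with a red lever at its +y end. Origin: centre of its underside, z up. With the lever up the hold-down arm stands upright, all of it more than 50 mm (along y) from the nest's middle.
- nest_seat (a point): Centre of the nest pocket's floor (22 mm above the bench), axes as trim_nest. The pocket is 32 (x) x 56 (y) mm and 16 mm deep with a 3 mm lead-in at its rim. A locating tongue, 24 mm wide and 12 mm high, stands 12 mm into it from its -x side and fits the open side of the wide housing, whose x axis must point along this x.
- clamp_lever (a joint): Angle of the red lever in rad: 0.9 to 1.05 open (lever up), 0 fully down against its stop. It turns about the x axis through lever_hinge; near 0 the hold-down arm presses its rubber tip on the seated housing's cap. It stays where it is left.
- clamp_tip: Rubber-tipped spindle at the end of the hold-down arm; origin: centre of the rubber tip's lower face, 16 mm across. It springs up to 4 mm as it presses, from about 0.035 rad of the lever downwards.
- lever_grip (a point): Point on the axis of the lever's red grip (a round bar 18 mm thick, 74 mm long), 16 mm short of its end and 111 mm from the hinge axis; at 0 it lies 61 mm above the bench.
- lever_hinge (a point): Point on the lever's hinge axis, 48 mm above the bench; axes as trim_nest, the hinge axis is x. The lever points to +y and upwards.
Mind the look-alikes: they are no part of the job. There is more than one size of the wide_housing; the one meant has the size given above.

How it is judged (in metres and radians):
On the way, in this order (a step that is already met when the one before it is completed fails the run):
1. the wide housing is lifted clear of the box (z of wide_housing in the frame of box above 0.075 m), for 0.1 s.
2. it is seated on the nest's floor while the clamp is still open (value of joint clamp_lever above 0.7 rad and horizontal distance between wide_housing and nest_seat below 0.005 m and z of wide_housing in the frame of nest_seat below 0.003 m and angle between wide_housing's own z axis and vertical below 0.06 rad), for 0.2 s.
At the end, for the whole second after the job is handed in: The wide housing is on the nest's floor (within 3 mm in height, 5 mm sideways, upright and square to the nest within 0.06 and 0.12 rad), the lever is down (below 0.05 rad) with the clamp tip pressing on it, and the three square housings stand upright on the box's floor (horizontal distance between wide_housing and nest_seat below 0.005 m and z of wide_housing in the frame of nest_seat below 0.003 m and angle between wide_housing's own z axis and vertical below 0.06 rad and angle between the x axis of wide_housing and the x axis of trim_nest, either way round below 0.12 rad and value of joint clamp_lever below 0.05 rad and contact force between clamp_tip and wide_housing above 0.3 N and linear speed of wide_housing below 0.01 m/s and z of each of square_1, square_2, square_3 in the frame of box below 0.015 m and angle between each of square_1, square_2, square_3's own z axis and vertical below 0.15 rad); the robot touches nothing.
It fails at once if a square housing is lifted out of the box or knocked over (z of any of square_1, square_2, square_3 in the frame of box above 0.04 m or angle between any of square_1, square_2, square_3's own z axis and vertical above 0.6 rad).
It also fails if it takes over 48 s, if anything falls off the work surface, if the arm or the gripper's body presses on something with over 40 N, if the wrist force passes 120 N, or if a joint passes its speed limit or range.

## Working session

There is one attempt and no reset: what is moved stays moved. The work goes in short steps, Python scripts to look and compute and a shell command to move; the robot and the scene stay as the last step left them, time stands still between calls to the robot, and variables do not carry over. Pictures are saved under pics/ and viewed, about 8 in all and at most 12, crops included, and the job is handed in when it is done.

```bash
mkdir -p pics; ls; python3 - <<'E'
from bench import env,get_image,calibration,nets
import cv2
for n in("scene","top"):
    cv2.imwrite(f"pics/{n}0.png",get_image(n)[:,:,::-1]); print(n,calibration(n))
    for t in("wide_housing","square_1","box","trim_nest","lever_grip"):
        print(t,[( [round(float(v)) for v in d["extent"]],round(d["p"],2)) for d in nets.recognise(n,t)])
print(env.observe())
E
```

```text
pics
scene {'vertical_fov': 54.14904822123337, 'cx': 321.80283579366875, 'cy': 203.0852821402702, 'k1': 0.03250606879971027, 'position': array([  86.94600006, -898.18379895,  734.7942143 ]), 'rotation': array([ 0.42880256, -0.11368019, -0.20629918,  0.87215011])}
wide_housing [([265, 200, 288, 231], 0.78), ([319, 252, 335, 268], 0.5)]
square_1 [([328, 226, 344, 250], 0.67), ([343, 237, 360, 256], 0.61), ([305, 237, 320, 256], 0.49)]
box [([283, 209, 381, 292], 0.67)]
trim_nest [([278, 126, 345, 211], 0.66)]
lever_grip [([294, 129, 305, 164], 0.72)]
top {'vertical_fov': 53.5002255907986, 'cx': 320.65803640294445, 'cy': 197.92625867600594, 'k1': -0.0988438296130595, 'position': array([ 184.2096505 , -137.83938386, 1416.537779  ]), 'rotation': array([ 0.08300713, -0.07560737, -0.69079712,  0.71427773])}
wide_housing [([366, 217, 381, 224], 0.6), ([425, 229, 450, 246], 0.52), ([297, 218, 312, 242], 0.5)]
square_1 [([345, 199, 356, 208], 0.53), ([349, 220, 358, 226], 0.43)]
box [([338, 179, 394, 238], 0.92)]
trim_nest [([236, 169, 305, 200], 0.8)]
lever_grip [([237, 171, 262, 181], 0.43)]
{'time': 0.6, 'joints': array([ 1.12191088e+00,  8.71492917e-02,  1.37063871e+00, -2.19548767e-05,
        1.68359943e+00, -1.03100864e-01]), 'joint_velocities': array([ 0.00080668, -0.00225504,  0.00063998,  0.00102397,  0.00043861,
        0.00027601]), 'tau': array([-3.77116012e-04, -3.39777124e+01, -3.02420318e+01,  7.16957264e-02,
        2.37322517e-02, -1.30066292e-05]), 'ee_pos': array([186.44335638, 517.47660693, 205.56475506]), 'tcp_rot': array([1.72033454e-01, 9.85091102e-01, 9.57555174e-05, 3.84565629e-05]), 'wrist_force': array([ 0.01758011, -0.32905957,  0.48829445]), 'wrist_torque': array([ 0.00410573, -0.04038363,  0.02993532]), 'grip_width': 93.82484135693674}
```

View pics/scene0.png

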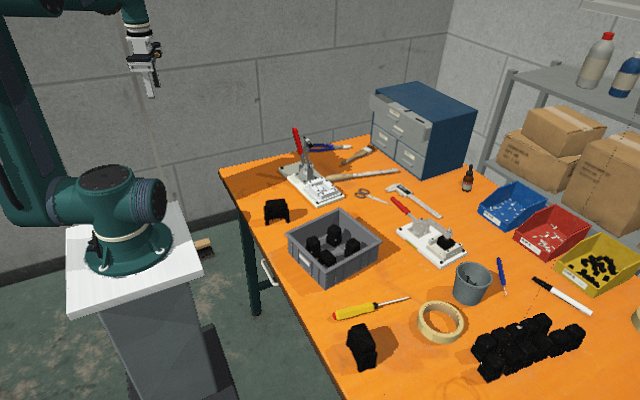

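View pics/top0.png

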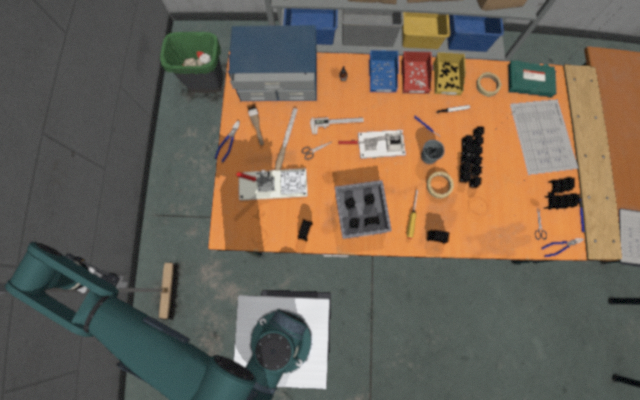

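```bash
python3 - <<'E'
import cv2,numpy as np
t=cv2.imread("pics/top0.png");s=cv2.imread("pics/scene0.png")
a=cv2.resize(t[160:245,230:395],None,fx=4.8,fy=4.8,interpolation=cv2.INTER_CUBIC)[:, :792]
b=cv2.resize(s[120:295,260:390],(0,0),fx=4.6,fy=4.6,interpolation=cv2.INTER_CUBIC)
g=lambda i:np.clip(255*(i/255.)**.5,0,255).astype('uint8')
cv2.imwrite("pics/tc.png",g(a));cv2.imwrite("pics/sc.png",g(b)[:800]);print(a.shape,b.shape)
E
```

```text
(408, 792, 3) (805, 598, 3)
```

View pics/tc.png

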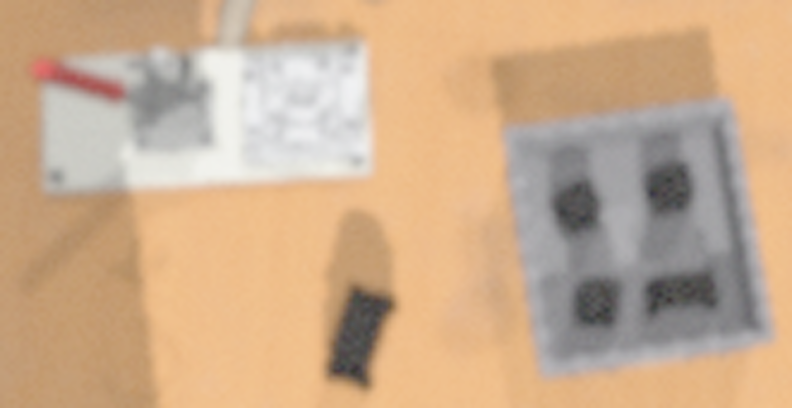

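View pics/sc.png

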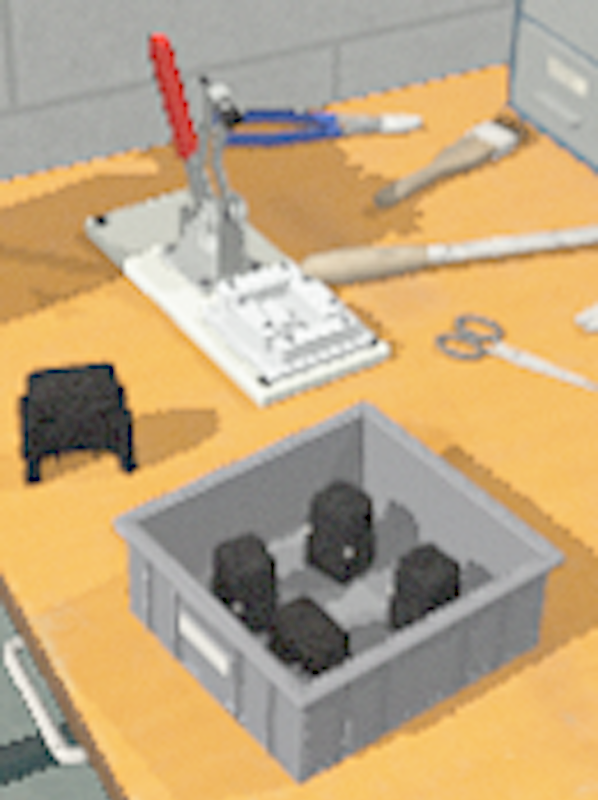

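```bash
cat > h.py <<'E'
import numpy as np,cv2
from scipy.spatial.transform import Rotation as R
from bench import env,get_image,calibration,nets
def K(n):
    c=calibration(n);f=200/np.tan(np.radians(c["vertical_fov"])/2)
    return c,f,R.from_quat(c["rotation"]).as_matrix(),np.array(c["position"])
def proj(n,P):
    c,f,M,p=K(n);q=(np.asarray(P,float)-p)@M
    u=np.stack([q[...,0]/-q[...,2],-q[...,1]/-q[...,2]],-1);u=u*(1+c["k1"]*(u**2).sum(-1,keepdims=True))
    return u*f+[c["cx"],c["cy"]]
def unproj(n,px,z):
    c,f,M,p=K(n);d=(np.asarray(px,float)-[c["cx"],c["cy"]])/f;u=d.copy()
    for _ in range(20):u=d/(1+c["k1"]*(u**2).sum(-1,keepdims=True))
    r=np.stack([u[...,0],-u[...,1],-np.ones(u.shape[:-1])],-1)@M.T
    return p+r*((z-p[2])/r[...,2])[...,None]
def ortho(n,img,cx,cy,z,w=400,h=300,s=2.):
    jj,ii=np.meshgrid(np.arange(w),np.arange(h))
    P=np.stack([cx-(ii-h/2)/s,cy-(jj-w/2)/s,np.full(ii.shape,float(z))],-1)
    m=proj(n,P).astype('float32')
    o=cv2.remap(img,m[...,0],m[...,1],cv2.INTER_CUBIC)
    for k in range(-100,101,10):  # ticks 10mm
        L=8 if k%50==0 else 4
        x=int(w/2-k*s);y=int(h/2-k*s)
        if 0<=x<w:o[:L,x]=(0,0,255)
        if 0<=y<h:o[y,:L]=(0,0,255)
    return o
def avg(n,k=6):
    a=np.mean([get_image(n)[:,:,::-1].astype(float) for _ in range(k)],0)
    return np.clip(255*(a/255)**.6,0,255).astype('uint8')
E
python3 - <<'E'
from h import *
t=lambda x,y:[230+x/4.8,160+y/4.8]
np.set_printoptions(precision=1,suppress=True)
print("boxrim",unproj("top",[t(508,128),t(730,100),t(775,340),t(543,375)],70.))
w=unproj("top",[t(683,290)],55.)[0];n=unproj("top",[t(305,98)],38.)[0];print("wide",w,"nest",n)
print("board",unproj("top",[t(40,55),t(365,38),t(372,175),t(45,193)],12.))
T=avg("top");S=avg("scene");np.savez("im0.npz",T=T,S=S)
cv2.imwrite("pics/o1.png",np.vstack([np.hstack([ortho(c,i,w[0],w[1],55,w=400,s=4),ortho(c,i,n[0],n[1],38,s=3)]) for c,i in(("top",T),("scene",S))]))
E
```

```text
boxrim [[ 534.  -170.1   70. ]
 [ 560.6 -332.4   70. ]
 [ 384.2 -364.7   70. ]
 [ 354.  -199.6   70. ]]
wide [ 420.9 -300.4   55. ] nest [560.7 -18.   38. ]
board [[595.8 191.3  12. ]
 [617.1 -59.6  12. ]
 [509.  -69.5  12. ]
 [486.9 178.5  12. ]]
```

View pics/o1.png

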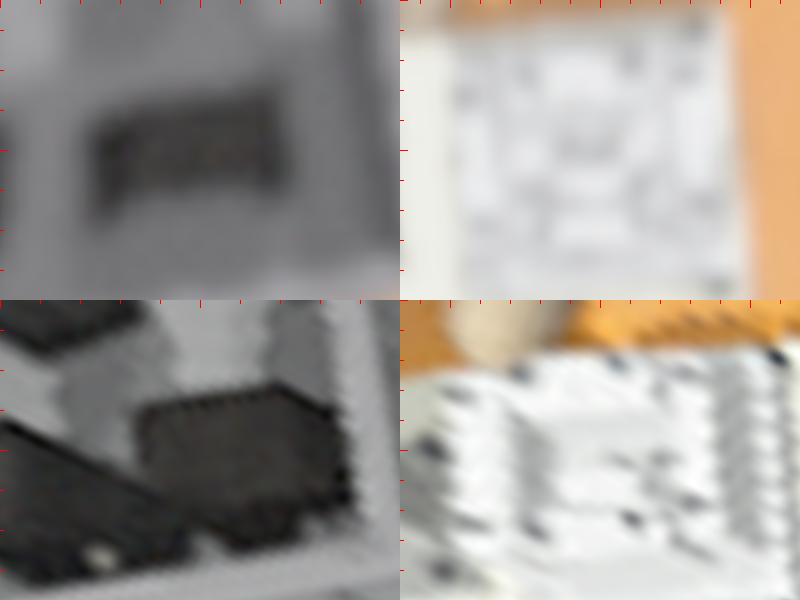

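The housings in the box are seen in the top picture at (350,203), (369,199), (354,223) – squares – and (372,220), the only bridge-shaped one, its open side towards −x. Wide look-alikes lie outside the box at (304,230) and (437,236), and one is in the occupied nest at (382,143). I choose (372,220); the close crop shows its legs and the notch. The empty nest is at (293,180), yaw about 5°, and the box yaw is about 9.3°.

```bash
cat >> h.py <<'E'
def go(x,y,z,yaw):  # yaw: world angle of tool y axis, deg, tool pointing down; prints turn + shift in tool axes
    o=env.observe();M=R.from_quat(o["tcp_rot"])
    a=np.radians(yaw);Y=np.array([np.cos(a),np.sin(a),0]);Z=np.array([0,0,-1.]);G=R.from_matrix(np.stack([np.cross(Y,Z),Y,Z],1))
    print("t",round(o["time"],2),"at",np.round(o["ee_pos"],1),"turn",np.round((M.inv()*G).as_rotvec(degrees=True),2),"shift m",np.round(M.inv().apply(np.array([x,y,z])-o["ee_pos"])/1000,4),"F",np.round(o["wrist_force"],1),"w",round(o["grip_width"],1))
E
python3 -c "
from h import *
go(421.5,-303,150,9.3)"
python3 -m crank '[0,0,60.5,-0.499,-0.692,0,0, 0,0,60.5,-0.499,-0.692,0,0, 0,0,60.5,-0.499,-0.692,0,0, 0,0,60.5,-0.499,-0.692,0,0, 0,0,60.5,-0.499,-0.692,0,0, 0,0,60.5,-0.499,-0.692,0,0, 0,0,60.5,-0.499,-0.692,0,0, 0,0,60.5,-0.499,-0.692,0,0, 0,0,60.5,-0.499,-0.692,0,0, 0,0,60.5,-0.499,-0.692,0,0, 0,0,60.5,-0.499,-0.692,0,0, 0,0,60.5,-0.499,-0.692,0,119]' 20
python3 -c "
from h import *
go(421.5,-303,150,9.3)"
```

```text
t 1.2 at [186.4 517.5 205.5] turn [ 1.000e-02 -0.000e+00  6.089e+01] shift m [-0.4992 -0.6922  0.0554] F [-0.2  0.6  0.3] w 94.0
time: 2.2
ee_pos: [324.1, 34.9, 205.9]
tcp_rot: [0.645, 0.764, 0.001, 0.001]
wrist_force: [0.3, -0.1, 0.8]
grip_width: 90.0
t 2.2 at [324.1  34.9 205.9] turn [0.13 0.01 0.4 ] shift m [-0.3494  0.039   0.0561] F [ 0.3 -0.1  0.8] w 90.0
```

```bash

python3 -m crank '[0,0,0.4,-0.349,0.039,0.055,119, 0,0,0.4,-0.349,0.039,0.055,119, 0,0,0.4,-0.349,0.039,0.055,119, 0,0,0.4,-0.349,0.039,0.055,119, 0,0,0.4,-0.349,0.039,0.055,119, 0,0,0.4,-0.349,0.039,0.055,119, 0,0,0.4,-0.349,0.039,0.055,119, 0,0,0.4,-0.349,0.039,0.055,119, 0,0,0.4,-0.349,0.039,0.055,119, 0,0,0.4,-0.349,0.039,0.055,119, 0,0,0.4,-0.349,0.039,0.055,119, 0,0,0.4,-0.349,0.039,0.055,119]'
python3 - <<'E'
from h import *
go(421.5,-303,90,9.3)
T=avg("top",4);S=avg("scene",4);go(421.5,-303,90,9.3)
p=env.observe()["ee_pos"];print(proj("top",p),proj("scene",p))
def crop(i,x,y,w=100,h=75,s=4):return cv2.resize(i[y-h//2:y-h//2+h,x-w//2:x-w//2+w],None,fx=s,fy=s,interpolation=cv2.INTER_CUBIC)
a=crop(T,370,205);b=crop(S,325,235)
cv2.imwrite("pics/a1.png",np.hstack([a,b]))
E
```

```text
time: 3.2
ee_pos: [421.1, -299.9, 150.5]
tcp_rot: [0.647, 0.762, 0.0, -0.0]
wrist_force: [0.8, 0.1, -0.5]
grip_width: 50.3
t 3.2 at [ 421.1 -299.9  150.5] turn [ 0.   -0.05  0.  ] shift m [-0.0032 -0.0001  0.0605] F [ 0.8  0.1 -0.5] w 50.3
t 3.6 at [ 421.4 -300.1  150.9] turn [0.03 0.03 0.03] shift m [-0.0028 -0.0004  0.0609] F [ 0.5 -0.6 -0.6] w 49.9
[375.76827225 215.31174988] [326.73669628 224.50348612]
```

View pics/a1.png

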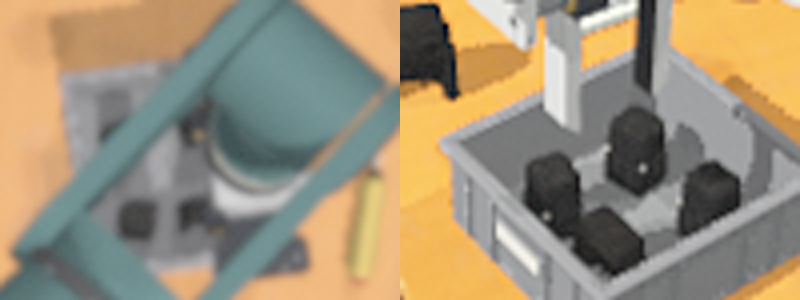

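```bash

python3 -m crank '[0,0,0,-0.002,0,0.03,119, 0,0,0,-0.002,0,0.06,119, 0,0,0,-0.002,0,0.075,119, 0,0,0,-0.002,0,0.085,119, 0,0,0,-0.002,0,0.092,119, 0,0,0,-0.002,0,0.098,119, 0,0,0,-0.002,0,0.102,119, 0,0,0,-0.002,0,0.106,119, 0,0,0,-0.002,0,0.108,119, 0,0,0,-0.002,0,0.108,119, 0,0,0,-0.002,0,0.108,119]' 20
python3 - <<'E'
from h import *
go(421.5,-302,42,9.3)
E
```

```text
time: 4.52
ee_pos: [421.8, -302.8, 42.8]
tcp_rot: [0.648, 0.762, 0.0, 0.0]
wrist_force: [0.7, -0.0, 0.1]
grip_width: 50.5
t 4.52 at [ 421.8 -302.8   42.8] turn [ 0.03  0.02 -0.02] shift m [ 0.0009 -0.0002  0.0008] F [ 0.7 -0.   0.1] w 50.5
```

```bash

python3 -m crank '[0,0,0,0,0,0,160, 0,0,0,0,0,0,175, 0,0,0,0,0,0,185, 0,0,0,0,0,0,195, 0,0,0,0,0,0,210, 0,0,0,0,0,0,220, 0,0,0,0,0,0,220, 0,0,0,0,0,0,220, 0,0,0,0,0,0,220]' 25
python3 -m crank '[0,0,0,0,0,0,220, 0,0,0,0,0,-0.003,220, 0,0,0,0,0,-0.008,220, 0,0,0,0,0,-0.015,220, 0,0,0,0,0,-0.025,220, 0,0,0,0,0,-0.04,220, 0,0,0,0,0,-0.06,220, 0,0,0,0,0,-0.08,220, 0,0,0,0,0,-0.1,220, 0,0,0,0,0,-0.115,220, 0,0,0,0,0,-0.12,220, 0,0,0,0,0,-0.12,220]'
```

```text
time: 5.27
ee_pos: [421.7, -302.7, 42.6]
tcp_rot: [0.648, 0.762, 0.0, 0.0]
wrist_force: [-0.4, 0.5, 1.0]
grip_width: 24.8
time: 6.27
ee_pos: [422.5, -303.5, 165.1]
tcp_rot: [0.648, 0.762, -0.0, 0.002]
wrist_force: [0.7, -0.2, -1.0]
grip_width: 25.0
```

```bash
python3 - <<'E'
from h import *
d=np.load("im0.npz");a=np.radians(5);x0,y0=561,-18
A=np.array([[np.cos(a),-np.sin(a)],[np.sin(a),np.cos(a)]])
def rect(xa,xb,ya,yb,z):
    p=np.array([[xa,ya],[xb,ya],[xb,yb],[xa,yb]])@A.T+[x0,y0];return np.c_[p,np.full(4,z)]
out=[]
for n,I,g in(("top",d["T"],2.),("scene",d["S"],2.5)):
    c=proj(n,[x0,y0,38.]).round().astype(int);w,h,s=36,40,11
    i=I[c[1]-h//2:c[1]+h//2,c[0]-w//2:c[0]+w//2].astype(float)
    i=np.clip((i/255)**g*255,0,255).astype('uint8')
    i=cv2.resize(i,None,fx=s,fy=s,interpolation=cv2.INTER_CUBIC)
    for r,col in((rect(-16,16,-28,28,22.),(255,0,0)),(rect(-19,19,-31,31,38.),(0,0,255)),(rect(-16,-4,-12,12,34.),(0,160,0))):
        q=(proj(n,r)-c+[w/2,h/2]+.5)*s
        cv2.polylines(i,[np.round(q).astype(int)],True,col,1)
    out.append(i)
cv2.imwrite("pics/n1.png",np.hstack(out));print(out[0].shape)
E
```

```text
(440, 396, 3)
```

View pics/n1.png

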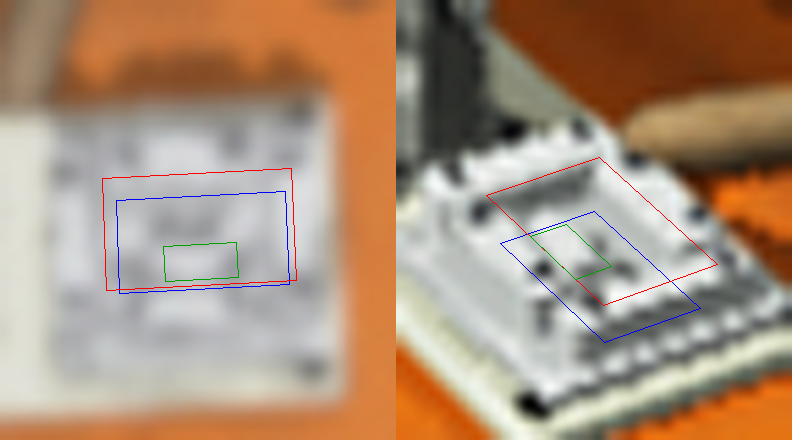

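```bash
python3 -c "
from h import *
go(561,-18,165,5)"
```

```text
t 6.27 at [ 422.5 -303.5  165.1] turn [0.18 0.2  4.29] shift m [ 0.2594  0.1827 -0.0003] F [ 0.7 -0.2 -1. ] w 25.0
```

```bash

python3 -m crank '[0,0,4.3,0.03,0.02,0,220, 0,0,4.3,0.06,0.042,0,220, 0,0,4.3,0.09,0.063,0,220, 0,0,4.3,0.12,0.085,0,220, 0,0,4.3,0.15,0.106,0,220, 0,0,4.3,0.18,0.127,0,220, 0,0,4.3,0.21,0.148,0,220, 0,0,4.3,0.235,0.165,0,220, 0,0,4.3,0.25,0.176,0,220, 0,0,4.3,0.259,0.1825,0,220, 0,0,4.3,0.259,0.1825,0,220, 0,0,4.3,0.259,0.1825,0,220]'
python3 - <<'E'
from h import *
go(561,-18,165,5);S=avg("scene",5);T=avg("top",4);go(561,-18,90,5)
o=env.observe();x0,y0,z0=o["ee_pos"];b=z0-38.7
a=np.radians(5);A=np.array([[np.cos(a),-np.sin(a)],[np.sin(a),np.cos(a)]])
def rect(xa,xb,ya,yb,z):
    p=np.array([[xa,ya],[xb,ya],[xb,yb],[xa,yb]])@A.T+[x0,y0];return np.c_[p,np.full(4,z)]
n="scene";c=proj(n,[x0,y0,b+20]).round().astype(int);w,h,s=60,50,12
i=cv2.resize(S[c[1]-h//2:c[1]+h//2,c[0]-w//2:c[0]+w//2],None,fx=s,fy=s,interpolation=cv2.INTER_CUBIC)
i=np.clip(255*(i/255.)**.7,0,255).astype('uint8')
for r,col in((rect(-14,14,-26,26,b),(0,255,255)),(rect(-14,14,-26,26,b+34),(0,0,255)),(rect(-12.25,12.25,-21.25,21.25,b+51),(0,255,0))):
    cv2.polylines(i,[np.round((proj(n,r)-c+[w/2,h/2]+.5)*s).astype(int)],True,col,1)
cv2.imwrite("pics/h1.png",i)
E
```

```text
time: 7.27
ee_pos: [559.3, -17.9, 161.5]
tcp_rot: [0.675, 0.737, -0.001, -0.001]
wrist_force: [-0.3, -0.2, -1.2]
grip_width: 24.8
t 7.27 at [559.3 -17.9 161.5] turn [-0.12  0.02  0.02] shift m [-0.0003  0.0016 -0.0035] F [-0.3 -0.2 -1.2] w 24.8
t 7.72 at [559.8 -18.1 162.6] turn [ 0.01  0.   -0.07] shift m [0.     0.0012 0.0726] F [ 0.4 -0.5 -0. ] w 24.7
```

View pics/h1.png

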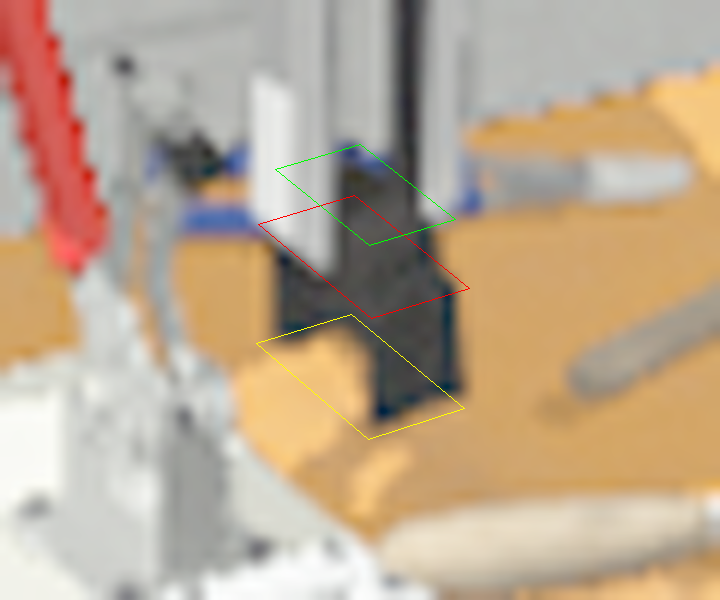

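```bash

python3 -m crank '[0,0,0,0,-0.001,0.02,220, 0,0,0,0,-0.001,0.045,220, 0,0,0,0,-0.001,0.06,220, 0,0,0,0,-0.001,0.07,220, 0,0,0,0,-0.001,0.076,220, 0,0,0,0,-0.001,0.077,220, 0,0,0,0,-0.001,0.077,220]'
python3 - <<'E'
from h import *
go(558.5,-18,84,5);S=avg("scene",6)
o=env.observe();x0,y0,z0=o["ee_pos"];b=z0-38.7;print("bottom",b)
n="scene";c=proj(n,[x0,y0,b]).round().astype(int);w,h,s=50,46,13
np.savez("im2.npz",S=S,c=c,ee=o["ee_pos"])
d=np.load("im0.npz")["S"]
def cr(I,g):
    i=I[c[1]-h//2-3:c[1]+h//2-3,c[0]-w//2:c[0]+w//2]/255.
    return cv2.resize(np.clip(255*i**g,0,255).astype('uint8'),None,fx=s,fy=s,interpolation=cv2.INTER_CUBIC)
cv2.imwrite("pics/h2.png",cr(S,1.6));print(c)
E
```

```text
time: 8.3
ee_pos: [559.2, -17.8, 85.9]
tcp_rot: [0.676, 0.737, 0.0, 0.0]
wrist_force: [0.7, 0.7, -0.1]
grip_width: 24.7
t 8.3 at [559.2 -17.8  85.9] turn [ 0.04  0.   -0.02] shift m [-0.0002 -0.0008  0.0019] F [ 0.7  0.7 -0.1] w 24.7
bottom 47.74014080997617
[323 184]
```

View pics/h2.png

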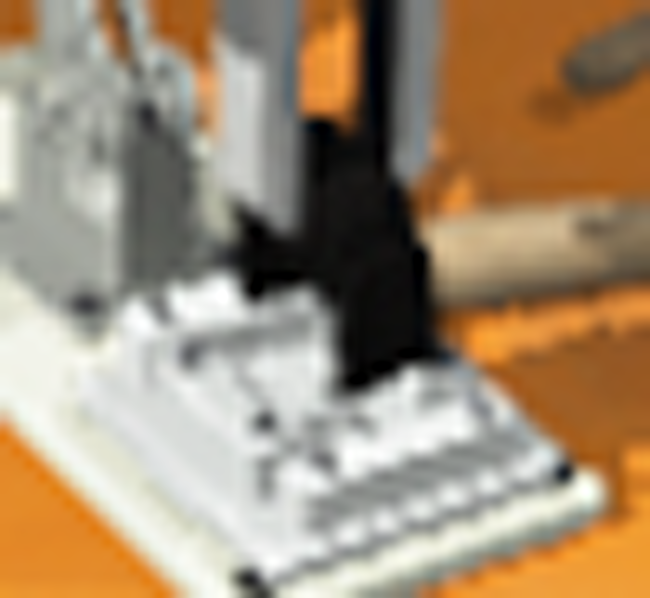

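```bash
python3 - <<'E'
from h import *
np.set_printoptions(precision=1,suppress=True)
d=np.load("im2.npz");c=d["c"];ee=d["ee"];I=np.load("im0.npz")["S"];n="scene"
full=lambda p:np.array(p)/13.-.5+c-[25,26]
ob=full([[250,290],[345,390],[440,355]])   # left(-x,+y) front(-x,-y) right(+x,-y)
a=np.radians(5);A=np.array([[np.cos(a),-np.sin(a)],[np.sin(a),np.cos(a)]])
def P(q,z,o=ee[:2]):
    q=np.array(q,float)@A.T+o;return np.c_[q,np.full(len(q),float(z))]
leg=[[-14,26],[-14,-26],[14,-26]];b=ee[2]-38.7
m=proj(n,P(leg,b));print("obs-model px",ob-m)
low=ob+proj(n,P(leg,22))-m
cc=proj(n,[559,-18,30]).round().astype(int);w,h,s=30,30,13
i=I[cc[1]-h//2:cc[1]+h//2,cc[0]-w//2:cc[0]+w//2]/255.
i=cv2.resize(np.clip(255*i**2.2,0,255).astype('uint8'),None,fx=s,fy=s,interpolation=cv2.INTER_LANCZOS4)
k=i.copy();f=lambda q:np.round((q-cc+[w/2,h/2]+.5)*s).astype(int)
cv2.polylines(k,[f(low)],False,(0,255,255),1)
for z,e,col in((22,0,(255,0,0)),(38,0,(0,0,255))):
    cv2.polylines(k,[f(proj(n,P([[-16,-28],[16,-28],[16,28],[-16,28]],z,[561,-18])))],True,col,1)
cv2.imwrite("pics/n2.png",np.hstack([i,k]))
E
```

```text
obs-model px [[ 2.3 -1.2]
 [ 0.7 -1.9]
 [ 0.3 -1.9]]
```

View pics/n2.png

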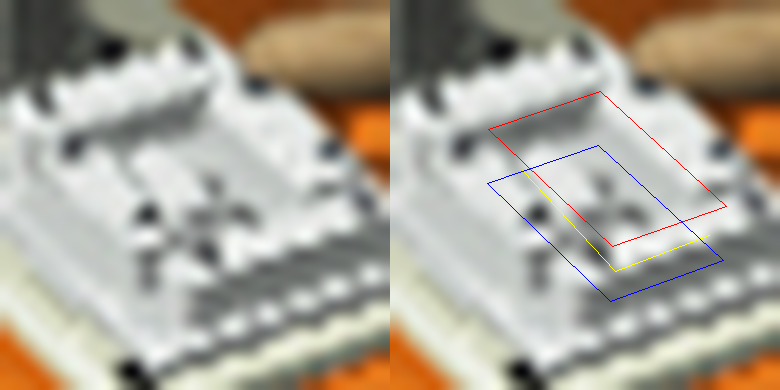

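```bash
python3 - <<'E'
from h import *
d=np.load("im2.npz");c=d["c"];ee=d["ee"];n="scene"
a=np.radians(5);A=np.array([[np.cos(a),-np.sin(a)],[np.sin(a),np.cos(a)]])
q=np.array([[-25,8],[-25,-8],[-12.4,-8],[25,-8],[25,8],[12.4,-8]])@A.T+ee[:2]
f=lambda P:((proj(n,P)-c+[25,26]+.5)*13).round()
print(f(np.c_[q,np.full(6,ee[2])]))
b=ee[2]-38.7
q=np.array([[-12.25,21.25],[12.25,21.25],[12.25,-21.25],[-12.25,-21.25]])@A.T+ee[:2];print("cap top",f(np.c_[q,np.full(4,b+51)]))
q=np.array([[-14,26],[14,26],[14,-26],[-14,-26]])@A.T+ee[:2];print("leg34",f(np.c_[q,np.full(4,b+34)]));print("leg0",f(np.c_[q,np.full(4,b)]))
E
```

```text
[[222. 219.]
 [258. 252.]
 [305. 237.]
 [440. 192.]
 [402. 160.]
 [394. 207.]]
cap top [[240. 133.]
 [328. 105.]
 [427. 190.]
 [337. 219.]]
leg34 [[222. 187.]
 [322. 155.]
 [442. 259.]
 [340. 293.]]
leg0 [[220. 306.]
 [319. 273.]
 [437. 379.]
 [336. 414.]]
```

```bash
python3 -c "
from h import *
go(556.5,-20,76,5);print(env.observe()['wrist_torque'])"
python3 -m crank '[0,0,0,0.002,-0.0025,0.002,220, 0,0,0,0.002,-0.0025,0.005,220, 0,0,0,0.002,-0.0025,0.007,220, 0,0,0,0.002,-0.0025,0.008,220, 0,0,0,0.002,-0.0025,0.009,220, 0,0,0,0.002,-0.0025,0.0095,220, 0,0,0,0.002,-0.0025,0.0095,220]'
python3 -c "
from h import *
go(556.5,-20,76,5);print(env.observe()['wrist_torque'])"
```

```text
t 8.6 at [559.5 -17.7  86.4] turn [ 0.1   0.02 -0.01] shift m [-0.002  -0.0032  0.0104] F [ 0.2 -0.  -1.6] w 24.9
[-0.07282211  0.09011335  0.00504545]
time: 9.18
ee_pos: [556.2, -15.9, 75.8]
tcp_rot: [0.676, 0.737, -0.0, -0.0]
wrist_force: [0.5, -0.0, -0.4]
grip_width: 24.9
t 9.18 at [556.2 -15.9  75.8] turn [-0.02 -0.01 -0.01] shift m [-0.0041 -0.     -0.0002] F [ 0.5 -0.  -0.4] w 24.9
[-0.13061958  0.03336737 -0.00485348]
```

```bash

python3 -m crank '[0,0,0,-0.002,0,-0.001,220, 0,0,0,-0.003,0,-0.001,220, 0,0,0,-0.003,0,0,220, 0,0,0,-0.003,0,0.001,220, 0,0,0,-0.003,0,0.002,220, 0,0,0,-0.003,0,0.002,220]'
python3 -c "
from h import *
go(556.5,-20,74,5);print(env.observe()['wrist_torque'])"
```

```text
time: 9.68
ee_pos: [557.0, -18.5, 75.4]
tcp_rot: [0.676, 0.737, 0.001, 0.0]
wrist_force: [-1.1, 1.5, 5.0]
grip_width: 24.7
t 9.68 at [557.  -18.5  75.4] turn [ 0.09 -0.03 -0.01] shift m [-0.0015 -0.0006  0.0014] F [-1.1  1.5  5. ] w 24.7
[ 0.10480505  0.41046729 -0.03983793]
```

```bash

python3 -m crank '[0,0,0,0,0,0.002,220, 0,0,0,0,0,0.002,220, 0,0,0,0,0,0.002,220]'
python3 -c "
from h import *
go(557,-20,74,5);print(env.observe()['wrist_torque'])
for _ in range(3):
  get_image('scene');o=env.observe();print(np.round(o['wrist_force'],1),np.round(o['wrist_torque'],2),np.round(o['ee_pos'],1))"
```

```text
time: 9.93
ee_pos: [558.0, -18.1, 74.5]
tcp_rot: [0.676, 0.737, 0.002, 0.001]
wrist_force: [-0.8, 2.3, 7.8]
grip_width: 24.8
t 9.93 at [558.  -18.1  74.5] turn [ 0.25 -0.05  0.01] shift m [-0.0018 -0.0012  0.0005] F [-0.8  2.3  7.8] w 24.8
[ 0.33565394  0.25719335 -0.03685295]
[-1.   3.   7.4] [0.33 0.27 0.01] [558.  -18.1  74.5]
[-0.2  2.9  7.4] [ 0.32  0.28 -0.01] [558.  -18.1  74.5]
[-0.1  2.3  7.9] [ 0.35  0.32 -0.06] [558.  -18.1  74.6]
```

```bash

python3 -m crank '[0,0,0,0.001,0.001,-0.002,220, 0,0,0,0.003,0.002,-0.002,220, 0,0,0,0.003,0.0025,-0.001,220, 0,0,0,0.003,0.0025,0,220, 0,0,0,0.003,0.0025,0.001,220, 0,0,0,0.003,0.0025,0.002,220, 0,0,0,0.003,0.0025,0.002,220]'
python3 -c "
from h import *
go(559,-16,74,5);print(env.observe()['wrist_torque'])"
```

```text
time: 10.67
ee_pos: [559.2, -14.7, 71.6]
tcp_rot: [0.676, 0.737, 0.001, -0.0]
wrist_force: [-1.9, 3.1, 7.9]
grip_width: 24.4
t 10.67 at [559.2 -14.7  71.6] turn [ 0.09 -0.09  0.  ] shift m [-0.0013 -0.0003 -0.0024] F [-1.9  3.1  7.9] w 24.4
[ 0.38850588  0.54034286 -0.08369432]
```

```bash

python3 -m crank '[0,0,0,0.001,0,0,220, 0,0,0,0.002,0,0,220, 0,0,0,0.002,0,0.001,220, 0,0,0,0.002,0,0.002,220, 0,0,0,0.002,0,0.003,220, 0,0,0,0.002,0,0.003,220]'
python3 -c "
from h import *
go(559,-14,74,5);print(env.observe()['wrist_torque'])"
```

```text
time: 11.17
ee_pos: [557.8, -13.8, 65.7]
tcp_rot: [0.676, 0.737, -0.001, -0.001]
wrist_force: [0.9, -0.9, -0.8]
grip_width: 24.7
t 11.17 at [557.8 -13.8  65.7] turn [-0.12 -0.02 -0.02] shift m [-0.0003  0.0011 -0.0083] F [ 0.9 -0.9 -0.8] w 24.7
[-0.05780737  0.07542245 -0.01061471]
```

```bash

python3 -m crank '[0,0,0,0,0,0.001,220, 0,0,0,0,0,0.002,220, 0,0,0,0,0,0.003,220, 0,0,0,0,0,0.004,220, 0,0,0,0,0,0.005,220, 0,0,0,0,0,0.006,220, 0,0,0,0,0,0.006,220]'
python3 -c "
from h import *
go(559,-14,60,5);print(env.observe()['wrist_torque'])"
```

```text
time: 11.75
ee_pos: [558.4, -13.7, 60.7]
tcp_rot: [0.676, 0.737, -0.0, -0.0]
wrist_force: [0.2, 0.8, -0.3]
grip_width: 24.5
t 11.75 at [558.4 -13.7  60.7] turn [-0.02 -0.01 -0.01] shift m [-0.0004  0.0006  0.0007] F [ 0.2  0.8 -0.3] w 24.5
[-0.07205374  0.0239954   0.02647724]
```

```bash

python3 -m crank '[0,0,0,0,0,0.001,220, 0,0,0,0,0,0.002,220, 0,0,0,0,0,0.003,220, 0,0,0,0,0,0.003,220]'
python3 -c "
from h import *
go(559,-14,60,5);print(env.observe()['wrist_torque'])"
```

```text
time: 12.08
ee_pos: [559.3, -14.1, 59.6]
tcp_rot: [0.676, 0.737, 0.0, 0.001]
wrist_force: [-0.6, -0.7, 4.8]
grip_width: 24.4
t 12.08 at [559.3 -14.1  59.6] turn [ 0.12  0.06 -0.02] shift m [ 0.0001 -0.0003 -0.0004] F [-0.6 -0.7  4.8] w 24.4
[-0.16466632  0.44792586  0.0351512 ]
```

```bash

python3 -m crank '[0,0,0,0,0,0,200, 0,0,0,0,0,0,180, 0,0,0,0,0,0,150, 0,0,0,0,0,0,119, 0,0,0,0,0,0,119, 0,0,0,0,0,-0.01,119, 0,0,0,0,0,-0.04,119, 0,0,0,0,0,-0.08,119, 0,0,0,0,0,-0.12,119, 0,0,0,-0.04,0,-0.14,119, 0,0,0,-0.08,0,-0.15,119, 0,0,0,-0.1,0,-0.15,119]'
python3 - <<'E'
from h import *
go(559,-14,200,5);S=avg("scene",5);T=avg("top",3)
c=proj("scene",[559,-14,60.]).round().astype(int)
i=cv2.resize(S[c[1]-55:c[1]+35,c[0]-55:c[0]+45],None,fx=6,fy=6,interpolation=cv2.INTER_CUBIC)
cv2.imwrite("pics/p1.png",i);print(c)
E
```

```text
time: 13.08
ee_pos: [569.0, -116.6, 213.2]
tcp_rot: [0.676, 0.737, 0.001, 0.004]
wrist_force: [0.5, 0.3, -0.6]
grip_width: 50.3
t 13.08 at [ 569.  -116.6  213.2] turn [ 0.44  0.27 -0.06] shift m [ 0.1031 -0.0012  0.0127] F [ 0.5  0.3 -0.6] w 50.3
[322 180]
```

View pics/p1.png

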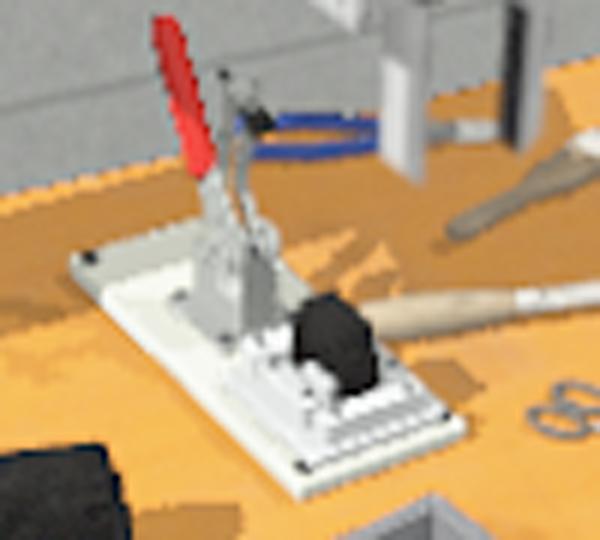

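```bash
python3 - <<'E'
from h import *
np.set_printoptions(precision=1,suppress=True)
a=np.radians(5);A=np.array([[np.cos(a),-np.sin(a)],[np.sin(a),np.cos(a)]]);N=np.array([558.5,-14])
def ray(n,px):
    p=K(n)[3];d=unproj(n,np.array([px],float),0.)[0]-p;return p,d/np.linalg.norm(d)
def tri(t,s):
    (p,d),(q,e)=ray("top",t),ray("scene",s)
    k=np.linalg.lstsq(np.c_[d,-e],q-p,rcond=None)[0];X,Y=p+k[0]*d,q+k[1]*e;return (X+Y)/2,np.linalg.norm(X-Y)
loc=lambda X:np.r_[A.T@(X[:2]-N),X[2]]
for nm,t,s in(("end",(238.75,174.6),(294.8,128.3)),("base",(255.4,179.2),(301.3,153.7))):
    X,g=tri(t,s);print(nm,X,"nest frame",loc(X),"gap",g)
# scene rays meeting plane x'=xl
f=lambda x,y:(322-55+(x+.5)/6-.5,180-55+(y+.5)/6-.5)
for xl in(-5,0,5):
    nrm=np.r_[A[:,0],0];o=np.r_[N+A[:,0]*xl,0]
    for nm,q in(("end",(163,18)),("base",(207,172)),("armtop",(222,72)),("spindle",(262,122)),("armbase",(255,245))):
        p,d=ray("scene",f(*q));X=p+d*((o-p)@nrm)/(d@nrm);print(xl,nm,loc(X))
for q in nets.recognise("scene","lever_grip"):print(q)
for q in nets.recognise("scene","clamp_tip"):print(q)
for q in nets.recognise("top","lever_grip"):print(q)
E
```

```text
end [542.7 153.6 161.6] nest frame [ -1.1 168.3 161.6] gap 3.0690119621734606
base [546.6 110.7  90.3] nest frame [ -1.  125.2  90.3] gap 0.026840566003555246
-5 end [ -5.  164.9 166.9]
-5 base [ -5.  119.6  96. ]
-5 armtop [ -5.  102.6 163.4]
-5 spindle [ -5.   62.4 153.6]
-5 armbase [-5.  69.1 77.1]
0 end [  0.  174.2 161.7]
0 base [ -0.  128.4  90.1]
0 armtop [ -0.  111.3 158.2]
0 spindle [  0.   70.7 148.3]
0 armbase [-0.  77.5 71.1]
5 end [  5.  183.4 156.4]
5 base [  5.  137.3  84.2]
5 armtop [  5.  120.  152.9]
5 spindle [  5.   79.1 142.9]
5 armbase [ 5.  85.9 65. ]
{'extent': [291.8, 127.1, 303.9, 164.7], 'p': 0.68}
{'extent': [235.9, 172.9, 259.7, 180.7], 'p': 0.48}
```

```bash

python3 -m crank '[0,0,0,0.03,-0.002,0,255, 0,0,0,0.06,-0.002,0,255, 0,0,0,0.09,-0.002,0,255, 0,0,0,0.12,-0.002,0,255, 0,0,0,0.15,-0.002,0,255, 0,0,0,0.18,-0.002,0,255, 0,0,0,0.21,-0.002,0,255, 0,0,0,0.235,-0.002,0,255, 0,0,0,0.245,-0.002,0.005,255, 0,0,0,0.248,-0.002,0.01,255, 0,0,0,0.248,-0.002,0.01,255, 0,0,0,0.248,-0.002,0.01,255]'
python3 - <<'E'
from h import *
go(544.9,130.4,151,5);S=avg("scene",4)
c=proj("scene",[545,130,150.]).round().astype(int)
i=cv2.resize(S[c[1]-50:c[1]+50,c[0]-55:c[0]+65],None,fx=6,fy=6,interpolation=cv2.INTER_CUBIC)
cv2.imwrite("pics/l1.png",i)
print([ (proj("scene",[544.9,130.4,z])-c+[55.5,50.5])*6 for z in(200,150)])
E
```

```text
time: 14.63
ee_pos: [543.4, 132.5, 197.0]
tcp_rot: [0.676, 0.737, -0.001, -0.0]
wrist_force: [0.4, -0.2, 0.8]
grip_width: 0.3
t 14.63 at [543.4 132.5 197. ] turn [-0.1   0.05 -0.06] shift m [-0.0022  0.0014  0.046 ] F [ 0.4 -0.2  0.8] w 0.3
[array([331.51354659, 213.4596909 ]), array([333.07362619, 300.66126829])]
```

View pics/l1.png

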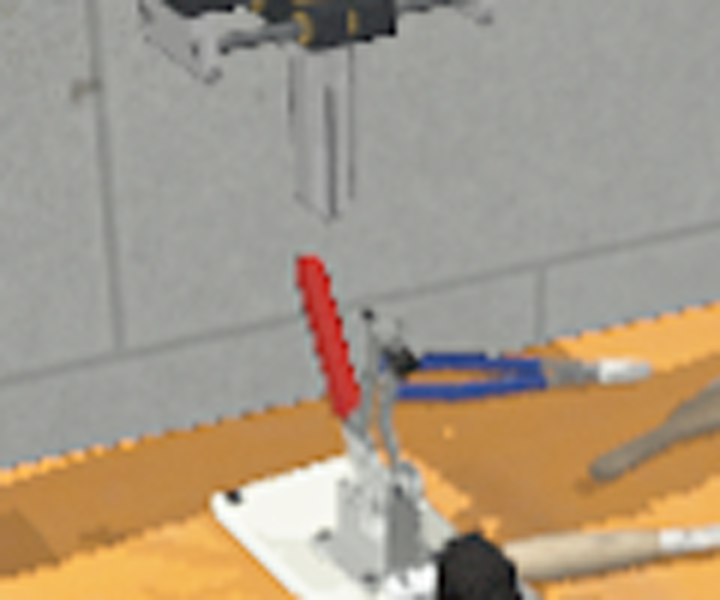

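```bash

python3 -m crank '[0,0,0,-0.007,0.001,0.005,255, 0,0,0,-0.007,0.001,0.015,255, 0,0,0,-0.007,0.001,0.025,255, 0,0,0,-0.007,0.001,0.035,255, 0,0,0,-0.007,0.001,0.042,255, 0,0,0,-0.007,0.001,0.046,255, 0,0,0,-0.007,0.001,0.046,255]' 40
python3 -m crank '[0,0,0,0.003,0,0.001,255, 0,0,0,0.006,0,0.002,255, 0,0,0,0.009,0,0.004,255, 0,0,0,0.012,0,0.006,255, 0,0,0,0.015,0,0.008,255]'
python3 -c "
from h import *
go(544.9,130.4,151,5);print(env.observe()['wrist_torque'])"
```

```text
time: 15.42
ee_pos: [544.3, 126.7, 150.0]
tcp_rot: [0.676, 0.737, -0.001, -0.001]
wrist_force: [-0.2, 0.2, 0.0]
grip_width: 0.3
time: 15.83
ee_pos: [544.4, 141.9, 145.0]
tcp_rot: [0.676, 0.737, 0.001, 0.001]
wrist_force: [-1.0, -1.9, 3.3]
grip_width: 0.6
t 15.83 at [544.4 141.9 145. ] turn [ 0.11  0.01 -0.01] shift m [-0.0115 -0.0005 -0.006 ] F [-1.  -1.9  3.3] w 0.6
[-0.35720288  0.22062046  0.02357788]
```

```bash

python3 -m crank '[0,0,0,0.005,0,0.004,255, 0,0,0,0.01,0,0.007,255, 0,0,0,0.014,0,0.011,255, 0,0,0,0.018,0,0.015,255, 0,0,0,0.022,0,0.019,255, 0,0,0,0.026,0,0.023,255, 0,0,0,0.030,0,0.027,255, 0,0,0,0.033,0,0.031,255, 0,0,0,0.036,0,0.036,255, 0,0,0,0.039,0,0.041,255, 0,0,0,0.042,0,0.046,255, 0,0,0,0.042,0,0.046,255]'
python3 -c "
from h import *
go(544.9,130.4,151,5);print(env.observe()['wrist_torque'])"
```

```text
time: 16.83
ee_pos: [539.4, 183.8, 96.1]
tcp_rot: [0.675, 0.737, -0.001, -0.001]
wrist_force: [0.9, 1.2, 0.5]
grip_width: 0.4
t 16.83 at [539.4 183.8  96.1] turn [-0.16  0.    0.02] shift m [-0.0537  0.0007 -0.0549] F [0.9 1.2 0.5] w 0.4
[ 0.02752171 -0.00308195  0.02938142]
```

```bash

python3 -m crank '[0,0,0,0.002,0,0.004,255, 0,0,0,0.004,0,0.008,255, 0,0,0,0.006,0,0.012,255, 0,0,0,0.007,0,0.016,255, 0,0,0,0.008,0,0.02,255, 0,0,0,0.009,0,0.023,255]'
python3 -c "
from h import *
go(544.9,130.4,151,5);print(env.observe()['wrist_torque'])
for q in nets.recognise('top','lever_grip'):print(q)
get_image('scene');get_image('top')
for c in('top','scene'):
  for q in nets.recognise(c,'lever_grip'):print(c,q)
"
```

```text
time: 17.33
ee_pos: [539.0, 192.3, 74.1]
tcp_rot: [0.676, 0.737, -0.001, -0.0]
wrist_force: [-1.0, -1.3, 3.0]
grip_width: 0.6
t 17.33 at [539.  192.3  74.1] turn [-0.08  0.02 -0.01] shift m [-0.0622  0.0004 -0.0769] F [-1.  -1.3  3. ] w 0.6
[-0.36547176  0.30926212 -0.01320878]
{'extent': [235.9, 172.9, 259.7, 180.7], 'p': 0.48}
scene {'extent': [342.2, 238.4, 357.7, 257.2], 'p': 0.7}
```

```bash

python3 -m crank '[0,0,0,0,0,0.002,255, 0,0,0,0.001,0,0.004,255, 0,0,0,0.001,0,0.006,255, 0,0,0,0.001,0,0.007,255, 0,0,0,0.001,0,0.007,255]'
python3 -m crank '[0,0,0,0,0,0.001,255, 0,0,0,0,0,0.002,255, 0,0,0,0,0,0.003,255, 0,0,0,0,0,0.003,255]'
```

```text
time: 18.0
ee_pos: [540.1, 193.7, 69.5]
tcp_rot: [0.676, 0.737, 0.001, 0.001]
wrist_force: [-1.0, -0.3, 5.6]
grip_width: 0.5
time: 18.33
ee_pos: [540.3, 193.7, 69.1]
tcp_rot: [0.676, 0.737, 0.001, 0.001]
wrist_force: [-5.5, -1.8, 16.1]
grip_width: 0.5
```

```bash

python3 -m crank '[0,0,0,0,0,0.001,255, 0,0,0,0,0,0.002,255, 0,0,0,0,0,0.002,255]'
python3 -m crank '[0,0,0,0,0,-0.005,255, 0,0,0,0,0,-0.015,255, 0,0,0,0,0,-0.03,255, 0,0,0,0,0,-0.06,255, 0,0,0,0,0,-0.1,255, 0,0,0,0,0,-0.13,255, 0,0,0,0,0,-0.15,255, 0,0,0,-0.03,-0.03,-0.16,255, 0,0,0,-0.03,-0.07,-0.16,255, 0,0,0,-0.03,-0.11,-0.16,255, 0,0,0,-0.03,-0.15,-0.16,255, 0,0,0,-0.03,-0.15,-0.16,255]'
python3 - <<'E'
from h import *
S=avg("scene",6);T=avg("top",3)
for c in("scene","top"):
    for n in("wide_housing","square_1","lever_grip","clamp_tip"):print(c,n,[np.round(q["extent"]) for q in nets.recognise(c,n)])
i=cv2.resize(S[120:220,255:375],None,fx=6.5,fy=6,interpolation=cv2.INTER_CUBIC)
j=S[200:300,270:390]
cv2.imwrite("pics/f1.png",cv2.resize(np.vstack([S[125:215,260:390],S[205:295,260:390]]),None,fx=3.3,fy=3.3,interpolation=cv2.INTER_CUBIC))
E
```

```text
time: 18.58
ee_pos: [540.4, 193.8, 68.9]
tcp_rot: [0.676, 0.737, 0.002, 0.001]
wrist_force: [-7.7, -2.7, 21.7]
grip_width: 0.5
time: 19.58
ee_pos: [386.5, 150.0, 222.3]
tcp_rot: [0.675, 0.738, -0.001, -0.001]
wrist_force: [0.3, -0.4, -0.5]
grip_width: 0.7
scene wide_housing [array([265., 199., 288., 225.]), array([345., 322., 378., 373.]), array([318., 177., 329., 192.]), array([277., 146., 343., 212.])]
scene square_1 [array([344., 239., 359., 256.]), array([325., 224., 341., 250.]), array([307., 236., 319., 254.])]
scene lever_grip [array([278., 148., 344., 210.])]
scene clamp_tip []
top wide_housing [array([286., 177., 305., 184.]), array([427., 227., 449., 242.]), array([296., 218., 313., 240.])]
top square_1 [array([238., 180., 266., 183.]), array([343., 198., 355., 207.]), array([362., 198., 375., 208.]), array([350., 219., 357., 227.])]
top lever_grip [array([237., 178., 265., 184.])]
top clamp_tip []
```

```bash
python3 - <<'E'
from h import *
np.set_printoptions(precision=1,suppress=True)
A=np.array([[.996,-.087],[.087,.996]]);N=np.array([558.5,-14])
for c,(x0,y0,x1,y1) in(("scene",(265,115,315,200)),("top",(225,160,285,195))):
    i=get_image(c).astype(int);r=i[y0:y1,x0:x1];m=(r[...,0]>90)&(r[...,1]<.4*r[...,0])&(r[...,2]<.5*r[...,0])
    y,x=np.nonzero(m);print(c,"red n",len(x),x.min()+x0,x.max()+x0,y.min()+y0,y.max()+y0)
    e=[x.argmin(),x.argmax()];print([(x[k]+x0,y[k]+y0) for k in e])
    for th in(0,.1,.2):
        ph=th+.117;P=[np.r_[N+A@[-1,107+s*np.cos(ph)],48+s*np.sin(ph)] for s in(127,53)]
        print(th,proj(c,np.array(P)).ravel())
print(env.observe()["time"],env.observe()["wrist_force"])
E
```

```text
scene red n 89 284 299 145 161
[(np.int64(284), np.int64(146)), (np.int64(299), np.int64(156))]
0 [285.9 147.  296.3 158.6]
0.1 [286.1 144.  296.4 157.3]
0.2 [286.4 141.2 296.6 156.2]
top red n 27 236 247 181 183
[(np.int64(236), np.int64(181)), (np.int64(247), np.int64(181))]
0 [226.6 182.9 247.5 182.4]
0.1 [226.3 182.  247.5 182. ]
0.2 [226.4 181.  247.6 181.6]
20.5333 [ 0.1 -0.4 -0.6]
```

```bash
python3 -c "
from bench import env
print(env.finish_job())"
```

```text
the job is handed in; nothing more can be done
None
```

I lifted the wide housing out of the box, set it into the empty nest with its open side over the tongue, and pushed the red lever down to its stop. I handed the job in at about 20.5 s with the arm clear; it reports no verdict.

**Seating:** the first two tries touched the nest's lead-in. I shifted the housing about 4 mm towards +y, and then it dropped in freely. It met the floor at a tool height of about 60 mm, which puts the underside at about 21–22 mm. A picture taken after I let go showed it sitting deep in the pocket and upright.

**Clamp:** with 22 N on the lever it moved no further, at a tool height of 69 mm where 70 mm was expected. After I let go, the red grip in the scene camera matched the 0 rad prediction to about 1 px. In the top camera the grip's outer end was about 10 px off the prediction, though the rest matched. I did not resolve that.

**Squares:** the detector still found all three in the box, in both cameras. In the top camera it also falsely marked the lever as a fourth square.

**Not checked:**
- The final close-up was refused because I had reached the 12-picture limit, so I did not see the clamp closed on the housing.
- The detector never found the clamp tip, and nothing measured its force on the housing. That it presses is inferred from the lever being down.

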